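Cap a stoppered bottle in the hand press and hold the lever down

TASK

Set the larger of the two loose white caps squarely on the rounded rubber stopper of the bottle standing in the hand press, so that it rests there level on its own, with the press's safety catch still on. Then flip the catch by pushing its thumb tail all the way down, pull the lever by its handle fully over until it stops with its foot pressing on the cap, and finish still holding the handle down so that the cap stays under pressure while its sealing liner takes. Leave the bottle in its nest and do not move the other things on the bench.

Things in the scene. Friction and masses are not known exactly. Their poses are not given: they have to be found in the camera images.
- press: hand lever press bolted to the bench, grey base plate 130 x 250 x 16 mm; origin under the base on the bench. Its z is up; its lever swings in the plane of its y and z axes. The bottle's nest (ring 73 mm across, 9 mm high on the base) is centred at y = -40 mm of this frame. With the lever up, the space above the bottle is free; the nearest part is the raised lever with its foot, about 95 mm to the +y side of the bottle's axis; the two 44 mm wide hinge cheeks rise 130 mm.
- lever_hinge (a point): centre of the lever's hinge on the press (0, +60, 115 mm in the press frame); the hinge axis is the press's x axis
- lever (a joint): lever angle in rad: 0 = up and open, leaning 10 degrees back past vertical (to +y of the press); grows as it is pulled over towards the bottle (-y) and down; 1.745 = stop, lever level. A return spring lifts it again when let go. Handle pull: about 1 to 3 N on the way, about 8 N square to the lever at the stop, where the rubber stopper is squeezed. It cannot move more than about 0.06 rad while the catch is on.
- handle: black revolving grip on the lever's end, a bar 84 mm long and 25 mm thick lying along the press's x axis; origin at its middle, 210 mm from the hinge axis and 58 mm in front (-x of the press) of the lever bar. It spins freely on its spindle, so only its x axis has meaning. Middle about 320 mm above the bench with the lever open, 115 mm at the stop; free from above and on both sides along the press's y.
- foot: round pressing foot, 36 mm wide, under the lever bar 100 mm from the hinge; origin at the centre of its rubber face, which comes down on the cap about 0.05 rad before the stop
- catch (a joint): safety catch angle in rad: 0 = on (its nose stands in front of a pin on the lever), 0.65 = fully flipped off (nose raised); the lever is free from about 0.4. It is a rocker on a pin along the press's x axis; it is stiff enough to stay where it is left and takes about 2 N to move
- catch_tail (a point): middle of the top face of the catch's ribbed thumb tail, 30 x 30 mm, about 205 mm above the bench, on the +y side of the press; free from above. Pushed down it travels about 56 mm down, turning about the catch pin
- catch_hinge (a point): the catch's pin, 83 mm along the press's -y and 29 mm below the thumb tail's top while the catch is on
- bottle: amber bottle 60 mm wide, loose in the nest of the press; origin at the centre of its underside, 16 mm above the bench; neck 38 mm wide and 68 mm above its underside
- stopper_crown (a point): top of the domed grey rubber stopper in the bottle's neck, 82 mm above the bottle's underside (98 mm above the bench); a smooth dome 36 mm wide and 9.5 mm high, crown radius about 34 mm. The stopper gives about 5 mm under the press and pushes back
- cap: the larger white push-on cap, 50 mm wide and 14 mm high, open side down; origin at the centre of its open underside. Inside 45 mm wide and 11 mm deep, top 3 mm thick, 20 g
- cap_inside (a point): centre of the cap's inner top face, 11 mm above its open underside; it meets the stopper's crown when the cap sits on it
- small_cap: the smaller white cap, 33 mm wide and 14 mm high, open side down, not needed; origin under its centre; it may change places with the larger one
- marker: black marker pen 116 mm long, 15 mm thick, lying on the bench, not to be disturbed; origin under its middle
- reagent: small white plastic bottle 44 mm wide, 67 mm high, not to be disturbed; origin under its centre
- beaker: glass beaker 76 mm wide, 95 mm high, not to be disturbed; origin under its centre
Things that resemble listed ones, but are neither listed nor needed, are in the scene too. What is shaped like the cap but green or orange is not meant. Of the things shaped like the bottle, the amber one is meant.

How it is judged:
On the way, in this order (a step that is already met when the one before it is completed fails the run):
1. the larger cap rests level on the stopper's dome, let go, with the catch on and the lever up (distance between cap_inside and stopper_crown below 0.007 m and angle between cap's own z axis and vertical below 0.17 rad and contact force between each of the arm, the fingers and cap below 0.05 N and linear speed of cap below 0.02 m/s and value of joint catch below 0.12 rad and value of joint lever below 0.1 rad), for 0.3 s.
2. the catch is flipped off, the lever still up and the cap still on the stopper (value of joint catch above 0.5 rad and value of joint lever below 0.25 rad and distance between cap_inside and stopper_crown below 0.007 m), for 0.1 s.
3. the lever is pulled over to its stop and its foot presses on the cap (value of joint lever above 1.69 rad and contact force between foot and cap above 6 N), for 0.2 s.
At the end, for the whole second after the job is handed in: Ends with the fingers loading the handle (over 1.5 N): lever within 0.055 rad of its stop, foot pressing the larger cap with over 6 N; cap on the stopper within 7 mm and 0.12 rad of level, catch off, bottle upright in its nest, neither touched by the fingers (all of step 3 and contact force between the fingers and handle above 1.5 N and value of joint catch above 0.45 rad and distance between cap_inside and stopper_crown below 0.007 m and angle between cap's own z axis and vertical below 0.12 rad and angle between bottle's own z axis and vertical below 0.1 rad and z of bottle in the frame of press below 0.02 m and contact force between the fingers and cap below 0.05 N and contact force between the fingers and bottle below 0.05 N); the arm keeps its last pose, push and grip.
It fails at once if the bottle is tipped or lifted out of its nest (angle between bottle's own z axis and vertical above 0.3 rad or distance of bottle from where it was at the start of the episode above 0.02 m).
It fails at once if another thing on the bench is moved or tipped (distance of any of small_cap, marker, reagent, beaker from where it was at the start of the episode above 0.03 m or angle between any of reagent, beaker's own z axis and vertical above 0.5 rad).
It also fails if it takes over 64 s, if anything falls off the work surface, if the arm or the gripper's body presses on something with over 40 N, if the wrist force passes 120 N, or if a joint passes its speed limit or range.

ROBOT

A 7-joint arm with a two-finger parallel gripper is mounted at the origin on the work surface. World frame = base frame: x ahead of the robot, y to its left, z up, the work surface at z = 0. Lengths are in m, angles in rad, forces in N, time in s.
With the tool pointing down it reaches from about 0.4 to 0.85 m from the base axis. Payload 4.5 kg.
Tool frame: the origin (TCP) lies between the finger pads; the fingertips stand 8 mm ahead of it and the grasp point (between the pads) lies 11 mm behind it; z points along the fingers, y is the direction in which the jaws open and shut (so a half turn about z gives the same grasp; the last joint's range is limited). The gripper opens to 88 mm and grips with 3 to 60 N. Pads are 18 mm wide; open, the fingers measure 123 mm over their backs; the gripper's body (75 mm by 187 mm) begins 45 mm behind the grasp point.
Start: joints at [1.147, 0.689, -0.195, 1.565, 0.157, 0.902, -0.215], TCP at [0.276, -0.561, 0.247] pointing down, gripper open.
Joint ranges: [-3.01, 3.01], [-0.46, 2.08], [-1.47, 1.51], [0.13, 2.56], [-1, 4.14], [0.04, 2.09], [-2.66, 2.66]. Speed limits (rad/s): [2.57, 2.57, 3.14, 3.14, 3.14, 3.14, 3.14].

INTERFACE

Orientations are given as a unit quaternion [x, y, z, w].
In Python, from plant import r gives the robot as it stands.
- The arm moves only by the tool carry_out, never from a script. Its argument "commands" is a list that holds one entry, the list of rows, each a list of 7 numbers: the turn, a rotation vector about the tool's x, y, z in rad, then the shift along the tool's x, y, z in cm, then the finger opening in cm, from 0 to 8.81. A call has 1 to 10 rows; each row is the pose to reach, as a shift and turn from the pose commanded when the call began, along the tool's axes at that moment; what a row does not reach only later rows make up. A row lasts 1/12 s, in which the tool goes at most 41.7 mm and 7.16 degrees, less where a joint would pass 70% of its speed; a pose out of reach is approached as far as the arm can. A call with a gripper value outside its range is refused whole. The fingers move at their own pace and stop on an object; "force" is the grip in N (left out, the last holds). Time passes only in rows, so rows that repeat a pose let the fingers close. It gives the time, the measured TCP pose, the force and the opening at its end, in the units of the state.
- r.get_state(): the state, without advancing time (a new reading comes with each control period).
- r.snapshot(name): name is "side" or "top" or "wrist"; returns a dict with "pixels" (480x640x3 uint8, red, green, blue), "mtx" (3x3 intrinsics, pixels), "xyz" and "rotation" of the camera in the world. Camera axes: x right, y down, z forward; pixel columns grow to the right and rows downward; lengths in m; the calibration is good to about 2 mm. The wrist camera is an equidistant fisheye: a pixel r from the principal point sees the ray r / f radians off the axis. A picture is of the moment at which its call begins. There is no depth.
- r.finish_job(): hands the job in, once; it reports no verdict.
The state is a dict: "clock": time; "q": joint angles; "qd": joint speeds; "joint_torque": joint torques, N m; "tool_pos": TCP position; "eef_rot": TCP orientation; "contact_force": force on the tool from outside, world axes, zero at the start; "moment": the same for the moment, N m; "opening": opening from 0.0 (shut) to 1.0 (fully open).
Only numpy, scipy, OpenCV 4.12 (cv2) and the standard library are available. Lean on these libraries where they do the work, as an engineer would, in place of code of your own. Each camera call takes 0.05 s, during which the arm holds its last target.

## Working session

There is one attempt and no reset: what is moved stays moved. The work goes in short steps, Python scripts to look and compute and a tool call to move; the robot and the scene stay as the last step left them, time stands still between calls to the robot, and variables do not carry over. Pictures are saved under pics/ and viewed, and the job is handed in when it is done.

Besides the shell and the picture viewer there is one more tool, called by a JSON object that holds its "method" and its "body". carry_out: Moves the arm, as the interface text tells. Its arguments: {"type":"object","properties":{"commands":{"type":"array"},"force":{"type":"number"}},"required":["commands"]}

```bash
ls; mkdir -p pics; python3 - <<'E'
from plant import r
import cv2,numpy as np
s=r.get_state();print({k:np.round(v,3) for k,v in s.items()})
for n in ["side","top","wrist"]:
    d=r.snapshot(n);cv2.imwrite(f"pics/{n}0.png",d["pixels"][:,:,::-1]);print(n,np.round(d["mtx"],1).tolist(),np.round(d["xyz"],4),np.round(d["rotation"],4).tolist())
E
```

```text
pics
{'clock': np.float64(0.0), 'q': array([ 1.147,  0.69 , -0.195,  1.566,  0.157,  0.902, -0.215]), 'qd': array([ 0.003, -0.001, -0.001,  0.   ,  0.003,  0.002, -0.   ]), 'joint_torque': array([ 0.0000e+00, -5.2756e+01, -1.2670e+00, -1.5343e+01, -5.3000e-02,
        7.0000e-03,  0.0000e+00]), 'tool_pos': array([ 0.276, -0.56 ,  0.246]), 'eef_rot': array([ 0.974,  0.227, -0.   , -0.001]), 'contact_force': array([-0.688,  0.07 , -0.117]), 'moment': array([ 0.063, -0.048, -0.016]), 'opening': np.float64(0.997)}
side [[442.7, 0.0, 319.0], [0.0, 442.7, 243.4], [0.0, 0.0, 1.0]] [ 0.4381 -0.8125  0.7827] [0.8858, -0.0398, 0.027, -0.4615]
top [[436.5, 0.0, 317.9], [0.0, 436.5, 239.0], [0.0, 0.0, 1.0]] [0.4408 0.0139 1.3364] [0.7142, -0.6983, 0.0334, -0.0354]
wrist [[371.6, 0.0, 319.9], [0.0, 371.6, 240.4], [0.0, 0.0, 1.0]] [ 0.3367 -0.5318  0.3827] [0.8419, -0.5238, -0.0689, 0.1099]
```

View pics/side0.png

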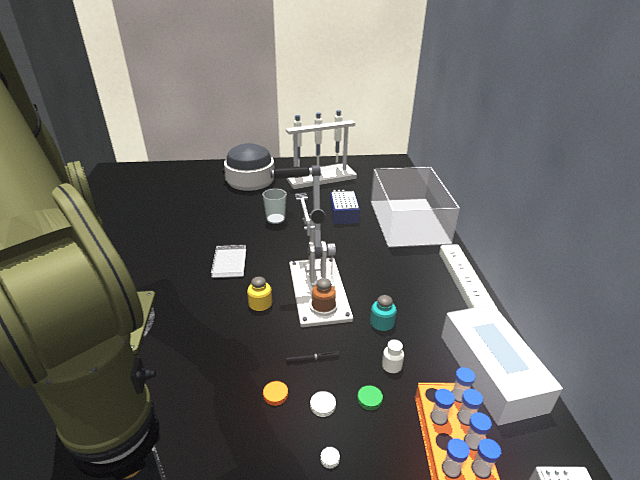

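View pics/top0.png

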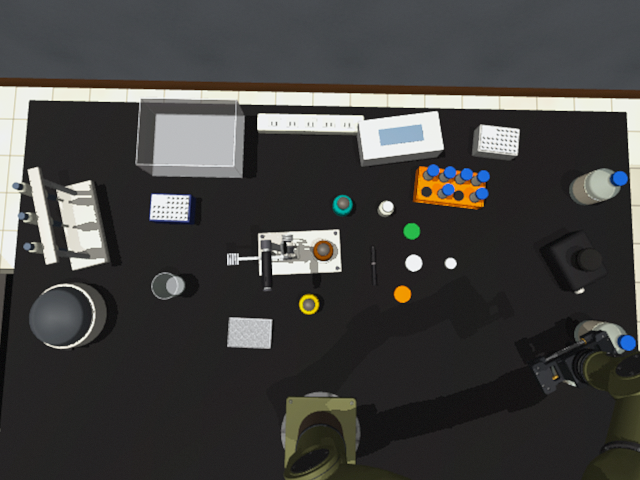

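View pics/wrist0.png

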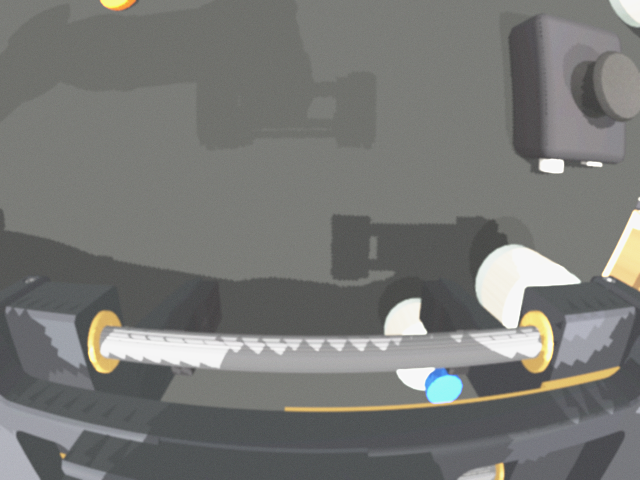

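Side view: white caps at (323,404) and (330,457), amber bottle in the press at (323,296), and marker at (313,357). Top view: white caps at (413,263) and (450,263), press (258–340, 231–275), stopper (323,250), handle (267,262), catch tail (232,259). The green (411,231) and orange (402,294) caps are decoys, as are the yellow and teal bottles. By apparent size, the larger white cap is the one at (413,263).

```bash
cat > h.py <<'E'
from plant import r
import cv2,numpy as np
from scipy.spatial.transform import Rotation as R
def snap(n,f=None):
    d=r.snapshot(n)
    if f: cv2.imwrite(f"pics/{f}.png",d["pixels"][:,:,::-1])
    return d
def ray(d,u,v):
    K=d["mtx"];return np.array(d["xyz"]),R.from_quat(d["rotation"]).apply([(u-K[0,2])/K[0,0],(v-K[1,2])/K[1,1],1.])
def onz(d,u,v,z):
    o,k=ray(d,u,v);return o+k*(z-o[2])/k[2]
def proj(d,p):
    c=R.from_quat(d["rotation"]).inv().apply(np.array(p)-d["xyz"]);c=c@np.array(d["mtx"]).T;return c[:2]/c[2]
def tri(d1,a,d2,b):
    o1,k1=ray(d1,*a);o2,k2=ray(d2,*b);k1/=np.linalg.norm(k1);k2/=np.linalg.norm(k2)
    t=np.linalg.lstsq(np.c_[k1,-k2],o2-o1,rcond=None)[0];p,q=o1+k1*t[0],o2+k2*t[1];return (p+q)/2,np.linalg.norm(p-q)
E
python3 - <<'E'
from h import *
ds={n:snap(n) for n in("top","side")}
for n,boxes in(("top",[(400,250,470,280)]),("side",[(300,385,350,475)])):
    d=ds[n];im=d["pixels"]
    for x0,y0,x1,y1 in boxes:
        m=((im.min(2)>110)).astype(np.uint8)[y0:y1,x0:x1]
        N,l,st,c=cv2.connectedComponentsWithStats(m)
        for i in range(1,N):
            if st[i,4]>20:
                u,v=c[i]+[x0,y0];print(n,st[i],(u,v),onz(d,u,v,.014 if n=="top" else .011))
im=ds["top"]["pixels"][:,:,::-1]
cv2.imwrite("pics/top_press.png",cv2.resize(im[220:290,220:350],None,fx=6,fy=6,interpolation=cv2.INTER_CUBIC))
cv2.imwrite("pics/top_caps.png",cv2.resize(im[215:310,365:475],None,fx=6,fy=6,interpolation=cv2.INTER_CUBIC))
im=ds["side"]["pixels"][:,:,::-1]
cv2.imwrite("pics/side_press.png",cv2.resize(im[160:330,250:380],None,fx=3.5,fy=3.5,interpolation=cv2.INTER_CUBIC))
E
```

```text
top [  5   4  18  18 238] (np.float64(413.3655462184874), np.float64(262.53361344537814)) [ 0.50500132 -0.27141579  0.014     ]
top [ 45   8  12  11 108] (np.float64(450.3240740740741), np.float64(262.9166666666667)) [ 0.50636426 -0.3831994   0.014     ]
side [ 10   6  26  26 537] (np.float64(322.58659217877096), np.float64(403.32774674115456)) [ 0.50567324 -0.27200696  0.011     ]
side [ 20  62  20  22 339] (np.float64(329.70501474926255), np.float64(457.0353982300885)) [ 0.50708157 -0.38387921  0.011     ]
```

View pics/top_press.png

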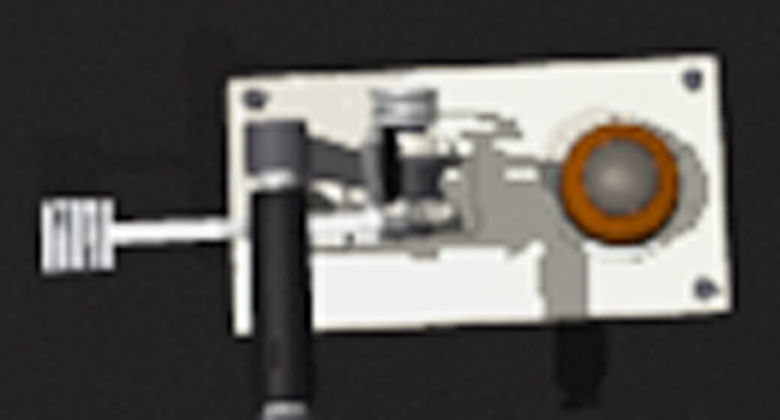

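View pics/top_caps.png

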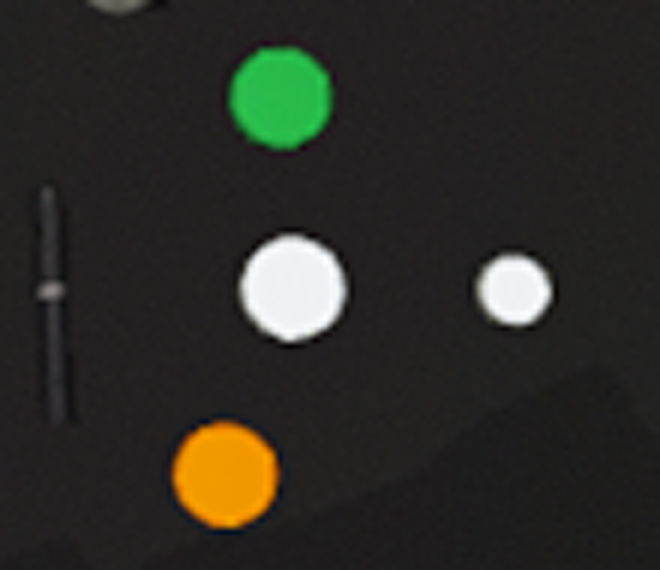

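View pics/side_press.png

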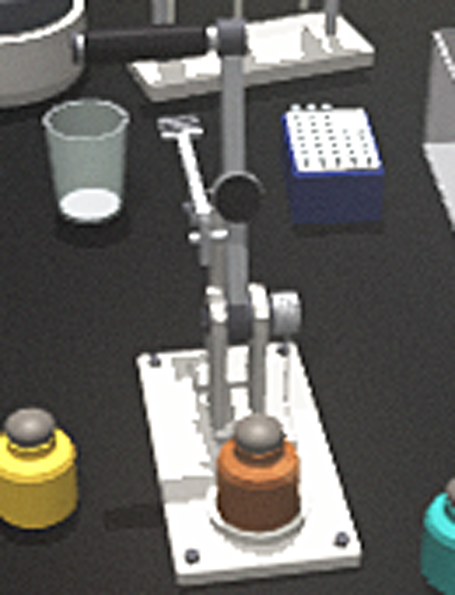

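Crops: the candidates are white (413,263, 18 px), small white (450,263, 12 px), green (411,231) and orange (402,294). The 18 px white one at (413,263) is the larger white cap (50 mm), so it fits. Next I'll measure the press.

```bash
python3 - <<'E'
from h import *
t=snap("top");s=snap("side")
T=lambda x,y:((x+.5)/6-.5+220,(y+.5)/6-.5+220)
S=lambda x,y:((x+.5)/3.5-.5+250,(y+.5)/3.5-.5+160)
c=[onz(t,*T(*p),.016)[:2] for p in((228,78),(716,55),(731,312),(236,334))]
print("corners",np.round(c,4).tolist())
c=np.array(c);ctr=c.mean(0);a=(c[0]+c[3]-c[1]-c[2]);a/=np.linalg.norm(a);print("ctr",ctr,"press y axis",a,np.degrees(np.arctan2(-a[0],a[1])))
yaw=np.arctan2(-a[0],a[1]);X=np.array([a[1],-a[0]])
W=lambda x,y:ctr+X*x+a*y
print("bottle by press",W(0,-.04),"hinge",W(0,.06),"handle open",W(-.058,.06+.21*np.sin(.1745)),"handle stop",W(-.058,.06-.21),"foot",W(0,-.04))
def comp(d,m,box):
    x0,y0,x1,y1=box;N,l,st,cc=cv2.connectedComponentsWithStats(m[y0:y1,x0:x1].astype(np.uint8));i=1+st[1:,4].argmax();return cc[i]+[x0,y0],st[i]
# amber shoulder & dome from top
im=t["pixels"].astype(int)
am=(im[:,:,0]-im[:,:,2]>60)
cb,st=comp(t,am,(308,235,340,268));print(cb,st)
box=im[235:268,308:340]
ys,xs=np.nonzero(am[235:268,308:340]);(u,v),rr=cv2.minEnclosingCircle(np.c_[xs,ys].astype(np.float32));u+=308;v+=235
print("amber circle",u,v,rr,onz(t,u,v,.07))
ys,xs=np.nonzero(am[235:268,308:340]==0)
print("stopper top",onz(t,*T(620,177),.091))
print("stopper tri",tri(t,T(620,177),s,S(260,435)))
print("tail",tri(t,T(78,236),s,S(180,126)),onz(t,*T(78,236),.205),onz(s,*S(180,126),.205))
print("handle end",tri(t,T(285,405),s,S(85,45)),"handle other",tri(t,T(280,185),s,S(215,40)))
print("handle z",onz(t,*T(283,295),.32))
for n,(u,v) in {"marker":T(50+145*6-0,0)}.items(): pass
print("marker",onz(t,374,265,.007),"reag",onz(t,387,209,.06),"beaker",onz(t,170,286,.08),"yellow",onz(t,309,304,.09))
E
```

```text
corners [[0.5854, 0.2031], [0.6027, -0.0442], [0.4727, -0.0541], [0.4561, 0.1945]]
ctr [0.52920642 0.07483678] press y axis [-0.06831269  0.99766396] 3.917079605489384
bottle by press [0.53193893 0.03493022] hinge [0.52510766 0.13469662] handle open [0.46475251 0.16710862] handle stop [ 0.48158881 -0.07877495] foot [0.53193893 0.03493022]
[322.84       250.50285714] [  6   6  19  19 175]
amber circle 323.0 250.0 9.899595260620117 [0.53279667 0.00333825 0.07      ]
stopper top [0.53389357 0.00380776 0.091     ]
stopper tri (array([0.53501732, 0.00373709, 0.08911087]), np.float64(0.0019627414291741333))
tail (array([0.49564166, 0.23850827, 0.20441647]), np.float64(0.002150897035342083)) [0.49453791 0.23841953 0.205     ] [0.49666088 0.23749161 0.205     ]
handle end (array([0.42704134, 0.13221881, 0.32664715]), np.float64(0.0025057745038156534)) handle other (array([0.51289685, 0.13713607, 0.32478131]), np.float64(0.0050787309578948))
handle z [0.46801748 0.13520926 0.32      ]
marker [ 0.49514067 -0.15326425  0.007     ] reag [ 0.6592847 -0.1833502  0.06     ] beaker [0.41890096 0.43923308 0.08      ] yellow [0.37741614 0.03979713 0.09      ]
```

```bash
cat >> h.py <<'E'
def plan(pos,yjaw_deg,frm=None):
    """shift cm & rotvec in tool axes from measured pose to TCP pos, tool down with jaw axis at world angle"""
    s=r.get_state() if frm is None else frm
    Rc=R.from_quat(s["eef_rot"]);a=np.radians(yjaw_deg)
    y=np.array([np.cos(a),np.sin(a),0]);z=np.array([0,0,-1.]);x=np.cross(y,z)
    Rt=R.from_matrix(np.c_[x,y,z])
    return np.round((Rc.inv()*Rt).as_rotvec(),3),np.round(Rc.inv().apply(np.array(pos)-s["tool_pos"])*100,2)
def st():
    s=r.get_state();print("t",round(float(s["clock"]),2),"pos",np.round(s["tool_pos"],4),"F",np.round(s["contact_force"],2),"op",round(float(s["opening"])*88.1,1))
E
python3 - <<'E'
from h import *
st()
print(plan((.505,-.2717,.16),0))
E
```

```text
t 0.35 pos [ 0.2762 -0.5605  0.2465] F [-0.59  0.49  0.42] op 87.9
(array([-0.   , -0.   , -1.113]), array([ 33.29, -15.79,   8.66]))
```

{"method": "carry_out", "body": {"commands": [[[0,0,-0.12,3.5,-1.7,0.9,7],[0,0,-0.24,7.2,-3.4,1.9,7],[0,0,-0.36,10.8,-5.1,2.8,7],[0,0,-0.48,14.4,-6.8,3.7,7],[0,0,-0.6,18,-8.5,4.7,7],[0,0,-0.72,21.6,-10.2,5.6,7],[0,0,-0.84,25.2,-12,6.5,7],[0,0,-0.96,28.8,-13.7,7.5,7],[0,0,-1.08,32,-15.2,8.3,7],[0,0,-1.113,33.3,-15.8,8.66,7]]], "force": 10}}

```text
clock: 1.18
tool_pos: [0.5088, -0.2656, 0.1596]
eef_rot: [0.703, 0.711, 0.002, -0.0]
contact_force: [0.1, 0.6, -0.1]
opening: 0.795
```

```bash
python3 - <<'E'
from h import *
snap("wrist","w1");snap("side","s1")
st();print(r.get_state()["q"].round(2))
print(plan((.505,-.2717,.011),0))
E
```

```text
t 1.28 pos [ 0.5072 -0.2682  0.1597] F [ 0.14 -0.52  0.08] op 70.1
[ 0.65  0.76 -0.41  1.8   0.46  0.68 -0.02]
(array([ 0.001, -0.002,  0.005]), array([-0.38, -0.24, 14.87]))
```

View pics/w1.png

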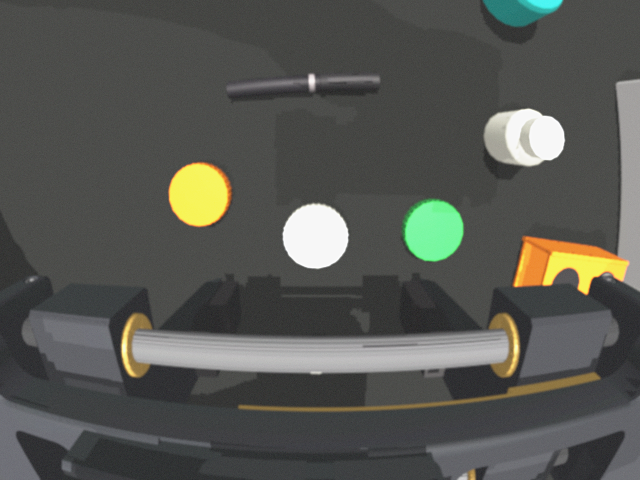

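View pics/s1.png

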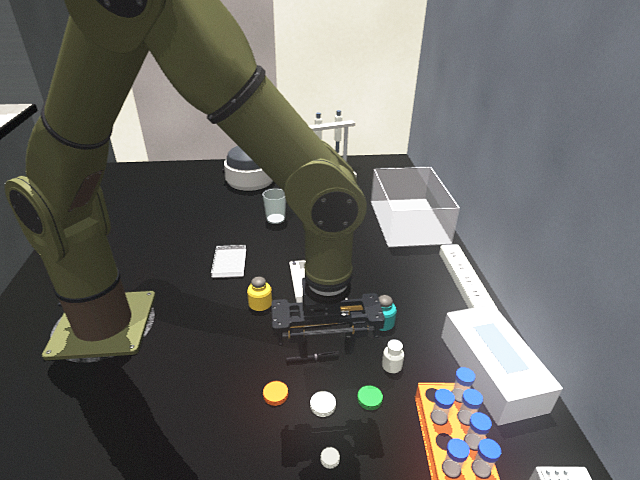

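Wrist view: the larger white cap is at (316,236), between orange (200,195) and green (433,230). The elbow swings to the +y side, so I'll check how close the arm comes to the lever with a top view, and locate the cap with the wrist camera.

```bash
cat >> h.py <<'E'
def wray(d,u,v):
    K=d["mtx"];x=np.array([(u-K[0,2]),(v-K[1,2])]);rr=np.hypot(*x);th=rr/K[0,0]
    k=np.r_[x/rr*np.sin(th),np.cos(th)] if rr>0 else np.array([0,0,1.]);return np.array(d["xyz"]),R.from_quat(d["rotation"]).apply(k)
def wonz(d,u,v,z):
    o,k=wray(d,u,v);return o+k*(z-o[2])/k[2]
E
python3 - <<'E'
from h import *
d=snap("wrist");im=d["pixels"];m=(im.min(2)>200)[190:285,270:365].astype(np.uint8)
N,l,s_,c=cv2.connectedComponentsWithStats(m);i=1+s_[1:,4].argmax();u,v=c[i]+[270,190];print(u,v,s_[i],wonz(d,u,v,.014))
snap("top","t1");st();print(plan((.505,-.2717,.011),0))
E
```

```text
317.5411800860479 232.6041794714198 [  16   11   65   64 3254] [ 0.50720097 -0.27154833  0.014     ]
t 1.38 pos [ 0.5042 -0.2732  0.1601] F [-0.36 -0.93 -1.  ] op 69.8
(array([-0.001,  0.001, -0.003]), array([ 0.18,  0.1 , 14.91]))
```

View pics/t1.png

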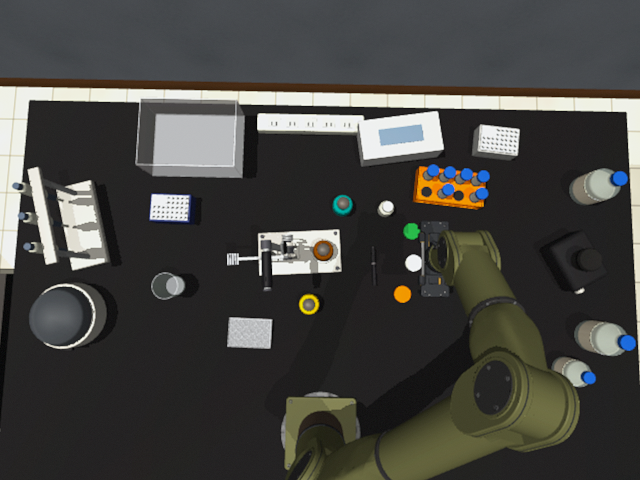

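Top view: the arm's elbow is on the −y side, so the forearm clears the lever during placing. Descending on the cap.

{"method": "carry_out", "body": {"commands": [[[0,0,-0.003,0.1,0.1,3,7],[0,0,-0.003,0.1,0.2,6,7],[0,0,-0.003,0.1,0.2,9,7],[0,0,-0.003,0.1,0.2,11,7],[0,0,-0.003,0.1,0.2,12.5,7],[0,0,-0.003,0.1,0.2,13.5,7],[0,0,-0.003,0.1,0.2,14.2,7],[0,0,-0.003,0.1,0.2,14.8,7],[0,0,-0.003,0.1,0.2,14.85,7],[0,0,-0.003,0.1,0.2,14.85,7]]]}}

```text
clock: 2.22
tool_pos: [0.5072, -0.2713, 0.0121]
eef_rot: [0.706, 0.708, -0.0, 0.0]
contact_force: [0.7, 0.4, 0.4]
opening: 0.791
```

```bash
python3 - <<'E'
from h import *
d=snap("wrist","w2");st();print(plan((.506,-.2717,.011),0))
E
```

```text
t 2.27 pos [ 0.5075 -0.2712  0.0123] F [-0.04  0.22  0.64] op 70.4
(array([0.001, 0.001, 0.002]), array([-0.05, -0.15,  0.13]))
```

View pics/w2.png

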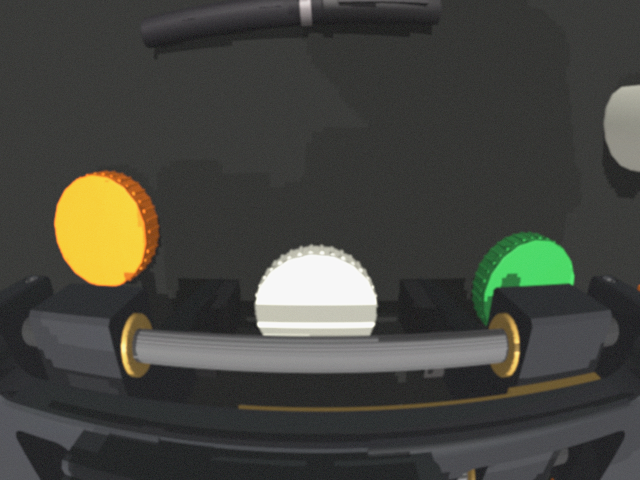

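The white cap is at (316,300), centred between the fingers. Close, then lift.

{"method": "carry_out", "body": {"commands": [[[0,0,0,0,0,0.1,6],[0,0,0,0,0,0.1,5],[0,0,0,0,0,0.1,4.6],[0,0,0,0,0,0.1,4.6],[0,0,0,0,0,0.1,4.6],[0,0,0,0,0,0.1,4.6],[0,0,0,0,0,0.1,4.6]]], "force": 10}}

```text
clock: 2.85
tool_pos: [0.5073, -0.2709, 0.011]
eef_rot: [0.706, 0.708, 0.0, 0.0]
contact_force: [-0.1, 0.2, 5.0]
opening: 0.568
```

```bash
python3 - <<'E'
from h import *
st();print(plan((.534,.0037,.16),0))
E
```

```text
t 2.85 pos [ 0.5073 -0.2709  0.011 ] F [-0.13  0.22  5.05] op 50.0
(array([0.   , 0.   , 0.003]), array([ 27.44,   2.76, -14.91]))
```

{"method": "carry_out", "body": {"commands": [[[0,0,0,0,0,-2,4.6],[0,0,0,0,0,-5,4.6],[0,0,0,0,0,-8,4.6],[0,0,0,0,0,-11,4.6],[0,0,0,0,0,-13.5,4.6],[0,0,0,0,0,-15,4.6],[0,0,0,0,0,-16,4.6],[0,0,0,0,0,-16,4.6]]]}}

```text
clock: 3.52
tool_pos: [0.5081, -0.2712, 0.1723]
eef_rot: [0.706, 0.708, 0.001, 0.002]
contact_force: [0.9, -0.2, -0.0]
opening: 0.567
```

```bash
python3 - <<'E'
from h import *
d=snap("wrist","w3");st();print(plan((.534,.0037,.16),0))
t=snap("top","t3");im=t["pixels"][:,:,::-1]
E
```

```text
t 3.57 pos [ 0.5073 -0.2709  0.1709] F [-0.07  0.75 -0.21] op 50.0
(array([0.001, 0.001, 0.003]), array([27.46,  2.74,  1.08]))
```

View pics/w3.png

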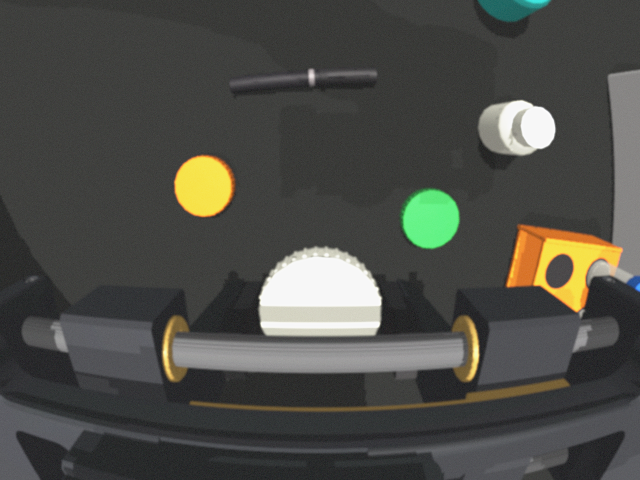

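Cap held level. Move over the bottle.

{"method": "carry_out", "body": {"commands": [[[0,0,0,2,0.2,0,4.6],[0,0,0,5,0.5,0,4.6],[0,0,0,8,0.8,0,4.6],[0,0,0,11.5,1.2,0,4.6],[0,0,0,15,1.5,0,4.6],[0,0,0,18.5,1.8,0,4.6],[0,0,0,22,2.2,0,4.6],[0,0,0,24,2.4,0,4.6],[0,0,0,25,2.6,0,4.6],[0,0,0,25,2.6,0,4.6]]]}}

```text
clock: 4.45
tool_pos: [0.5322, -0.0178, 0.1696]
eef_rot: [0.704, 0.71, -0.0, -0.001]
contact_force: [-0.4, 0.3, -1.0]
opening: 0.568
```

```bash
python3 - <<'E'
from h import *
d=snap("wrist","w4");snap("side","s4");t=snap("top","t4");st();print(plan((.534,.0037,.14),0));print(r.get_state()["q"].round(2))
E
```

```text
t 4.6 pos [ 0.5318 -0.0232  0.1699] F [ 0.47 -0.05 -1.32] op 50.1
(array([-0.002,  0.002,  0.   ]), array([2.7 , 0.22, 2.98]))
[ 0.18  0.7  -0.36  1.91  0.42  0.61 -0.46]
```

View pics/w4.png

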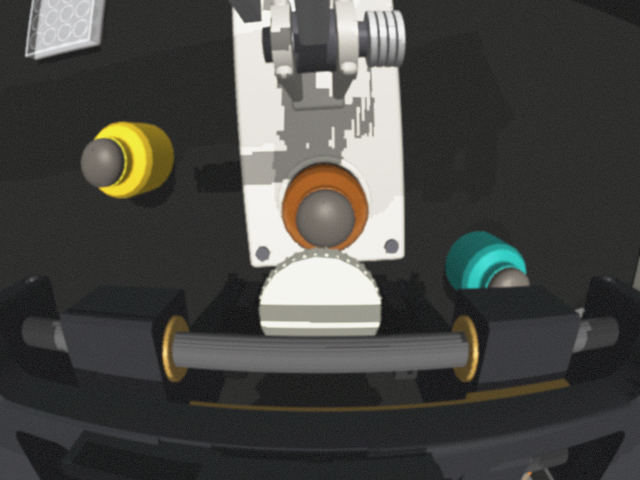

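View pics/s4.png

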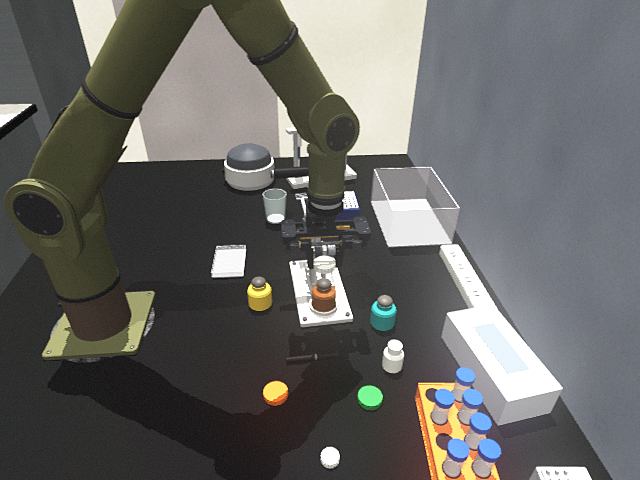

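View pics/t4.png

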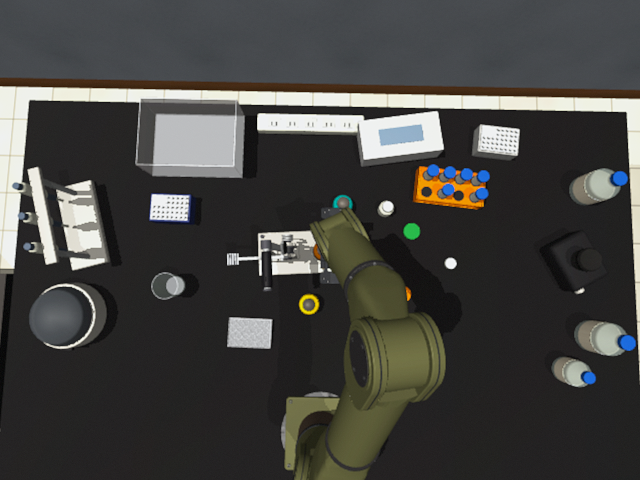

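Wrist view shows the dome at (325,218) on the amber bottle, with the cap at (320,300). Refining the stopper position from this view.

```bash
python3 - <<'E'
from h import *
d=snap("wrist");im=d["pixels"].astype(int)
box=(slice(160,255),slice(270,380));am=(im[...,0]-im[...,2]>50)[box]
g=((abs(im[...,0]-im[...,2])<35)&(im.max(2)<150)&(im.max(2)>45))[box].astype(np.uint8)
N,l,s_,c=cv2.connectedComponentsWithStats(g)
for i in range(1,N):
    if s_[i,4]>800: print(s_[i],c[i]+[270,160], wonz(d,*(c[i]+[270,160]),.0915))
i=1+s_[1:,4].argmax()
ys,xs=np.nonzero(am);print("amber x-range",xs.min()+270,xs.max()+270,ys.min()+160,ys.max()+160)
b=im[box].astype(np.uint8)[:,:,::-1];cv2.imwrite("pics/w5.png",cv2.resize(b,None,fx=6,fy=6,interpolation=cv2.INTER_CUBIC))
st()
for p in((325,218),(325,219)):print(wonz(d,*p,.0915))
E
```

```text
[  27   21   58   57 2491] [325.49658772 209.40867122] [0.53660192 0.003481   0.0915    ]
amber x-range 282 368 160 244
t 4.65 pos [ 0.5319 -0.0234  0.17  ] F [-0.51  0.02 -0.46] op 49.9
[ 0.53632531 -0.00167334  0.0915    ]
[ 0.53632712 -0.00227633  0.0915    ]
```

View pics/w5.png

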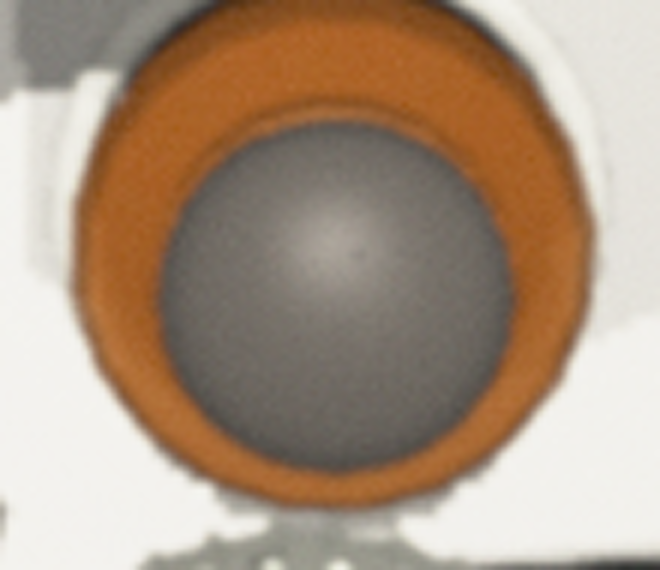

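```bash
python3 - <<'E'
from h import *
print(plan((.5363,.004,.115),0))
E
```

```text
(array([-0.001,  0.002, -0.   ]), array([2.75, 0.45, 5.5 ]))
```

{"method": "carry_out", "body": {"commands": [[[0,0.002,0,1.2,0.2,0,4.6],[0,0.002,0,2.4,0.4,0,4.6],[0,0.002,0,2.75,0.45,0,4.6],[0,0.002,0,2.75,0.45,2,4.6],[0,0.002,0,2.75,0.45,4,4.6],[0,0.002,0,2.75,0.45,5,4.6],[0,0.002,0,2.75,0.45,5.5,4.6],[0,0.002,0,2.75,0.45,5.5,4.6],[0,0.002,0,2.75,0.45,5.5,4.6]]]}}

```text
clock: 5.4
tool_pos: [0.5371, 0.0071, 0.1159]
eef_rot: [0.706, 0.708, 0.001, -0.001]
contact_force: [-0.3, 0.0, 0.1]
opening: 0.567
```

```bash
python3 - <<'E'
from h import *
st()
d=snap("side");im=d["pixels"][:,:,::-1];cv2.imwrite("pics/s6.png",cv2.resize(im[180:330,250:400],None,fx=4,fy=4,interpolation=cv2.INTER_CUBIC))
print(proj(d,(.5363,.0036,.104)));print(plan((.5363,.004,.098),0));st()
E
```

```text
t 5.4 pos [0.5371 0.0071 0.1159] F [-0.26  0.01  0.07] op 49.9
[324.16614827 279.20671723]
(array([ 0.001, -0.002,  0.003]), array([-0.31, -0.11,  1.83]))
t 5.45 pos [0.5373 0.007  0.1163] F [-0.48 -0.2  -1.06] op 49.8
```

View pics/s6.png

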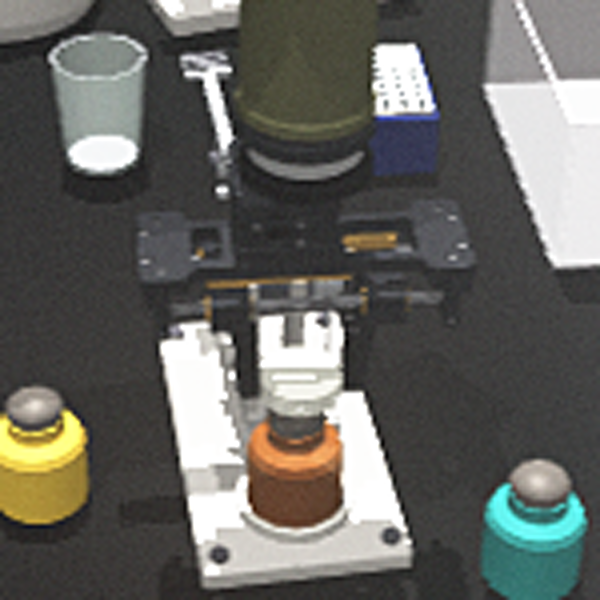

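Side view: cap at crop (302,385) is centred just above the dome at (297,425). Lower in two small stages while watching force.

{"method": "carry_out", "body": {"commands": [[[0,0,0,-0.3,-0.1,0.3,4.6],[0,0,0,-0.3,-0.1,0.7,4.6],[0,0,0,-0.3,-0.1,1.1,4.6],[0,0,0,-0.3,-0.1,1.4,4.6],[0,0,0,-0.3,-0.1,1.6,4.6],[0,0,0,-0.3,-0.1,1.6,4.6],[0,0,0,-0.3,-0.1,1.6,4.6]]]}}

```text
clock: 6.03
tool_pos: [0.5357, 0.004, 0.0995]
eef_rot: [0.706, 0.708, 0.001, -0.001]
contact_force: [-0.2, -0.9, -0.3]
opening: 0.564
```

```bash
python3 - <<'E'
from h import *
st();d=snap("wrist","w7");snap("top");st();print(plan((.5363,.004,.098),0))
E
```

```text
t 6.03 pos [0.5357 0.004  0.0995] F [-0.19 -0.94 -0.35] op 49.7
t 6.13 pos [0.5359 0.004  0.0997] F [-0.48 -0.34  0.66] op 49.9
(array([ 0.   , -0.002,  0.003]), array([0.  , 0.04, 0.17]))
```

View pics/w7.png

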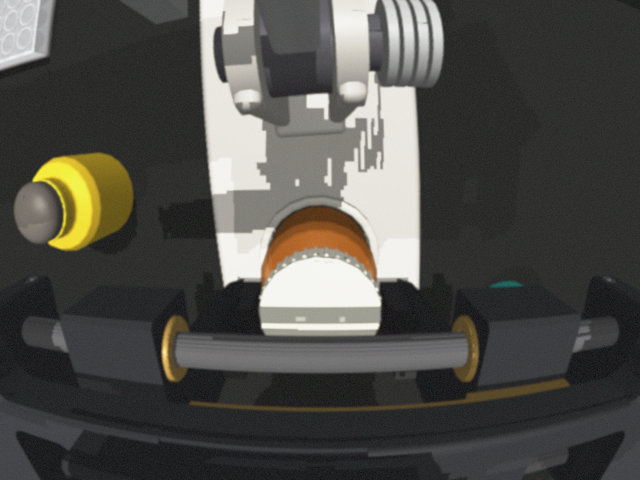

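Cap at (320,295) is over the amber bottle at (320,245), centred laterally. Lower the last 2 mm.

{"method": "carry_out", "body": {"commands": [[[0,0,0,0,0,0.1,4.6],[0,0,0,0,0,0.15,4.6],[0,0,0,0,0,0.2,4.6],[0,0,0,0,0,0.2,4.6],[0,0,0,0,0,0.2,4.6]]]}}

```text
clock: 6.55
tool_pos: [0.5359, 0.0039, 0.0979]
eef_rot: [0.706, 0.708, 0.001, -0.001]
contact_force: [-0.5, 0.1, 2.5]
opening: 0.567
```

Contact at 2.5 N. Release gently.

{"method": "carry_out", "body": {"commands": [[[0,0,0,0,0,0.18,5.1],[0,0,0,0,0,0.18,5.2],[0,0,0,0,0,0.18,5.4],[0,0,0,0,0,0.18,5.8],[0,0,0,0,0,0.18,6.2],[0,0,0,0,0,0.18,6.8],[0,0,0,0,0,0.18,7],[0,0,0,0,0,0.18,7]]]}}

```text
clock: 7.22
tool_pos: [0.5358, 0.0039, 0.0958]
eef_rot: [0.706, 0.708, 0.001, -0.001]
contact_force: [0.1, 0.4, 0.4]
opening: 0.793
```

```bash
python3 - <<'E'
from h import *
st();d=snap("wrist","w8");d=snap("side");im=d["pixels"][:,:,::-1];cv2.imwrite("pics/s8.png",cv2.resize(im[180:330,250:400],None,fx=4,fy=4,interpolation=cv2.INTER_CUBIC));st()
E
```

```text
t 7.22 pos [0.5358 0.0039 0.0958] F [0.13 0.41 0.4 ] op 69.9
t 7.32 pos [0.5358 0.0039 0.0958] F [ 0.52 -0.77 -0.51] op 70.4
```

View pics/w8.png

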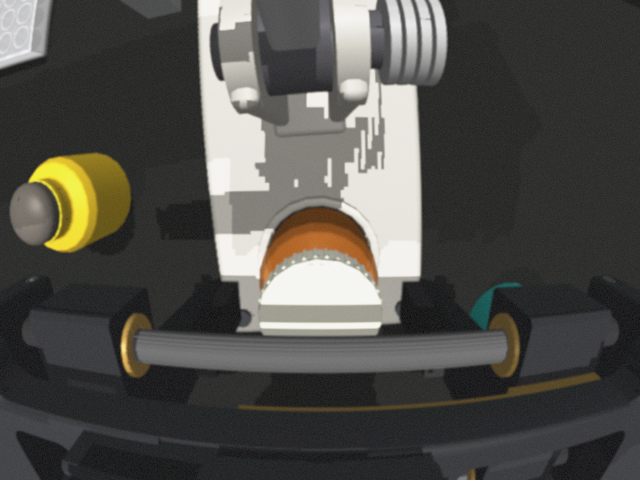

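View pics/s8.png

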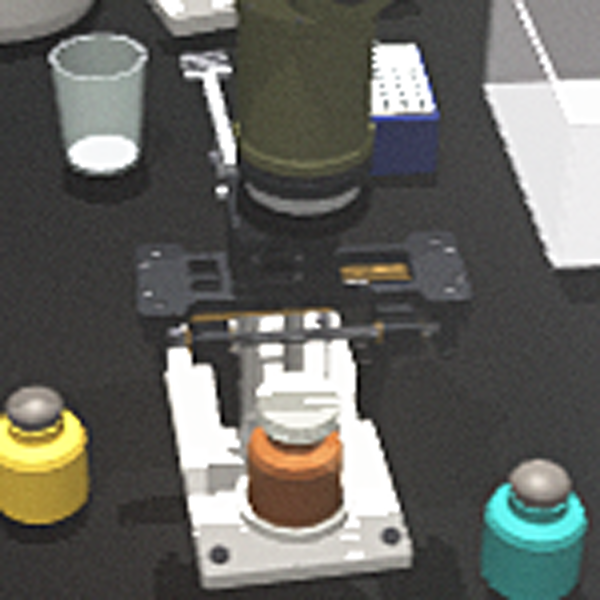

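Cap rests level on the dome (side crop (300,415)), fingers clear on both sides. Retreat straight up.

{"method": "carry_out", "body": {"commands": [[[0,0,0,0,0,-1,7],[0,0,0,0,0,-3,7],[0,0,0,0,0,-6,7],[0,0,0,0,0,-10,7],[0,0,0,0,0,-14,7],[0,0,0,0,0,-18,7],[0,0,0,0,0,-22,7],[0,0,0,0,0,-26,7],[0,0,0,0,0,-30,7],[0,0,0,0,0,-32,7]]]}}

```text
clock: 8.15
tool_pos: [0.5366, 0.004, 0.4217]
eef_rot: [0.706, 0.708, 0.004, 0.002]
contact_force: [0.8, 0.9, 0.5]
opening: 0.795
```

```bash
python3 - <<'E'
from h import *
st();d=snap("wrist","w9");d=snap("side");im=d["pixels"][:,:,::-1];cv2.imwrite("pics/s9.png",cv2.resize(im[140:340,230:400],None,fx=3,fy=3,interpolation=cv2.INTER_CUBIC));st()
print(plan((.496,.238,.43),0))
E
```

```text
t 8.15 pos [0.5366 0.004  0.4217] F [0.76 0.89 0.48] op 70.0
t 8.25 pos [0.5373 0.004  0.4207] F [-0.33 -0.18 -0.74] op 70.0
(array([ 0.009, -0.003,  0.003]), array([23.41, -4.05, -0.9 ]))
```

View pics/w9.png

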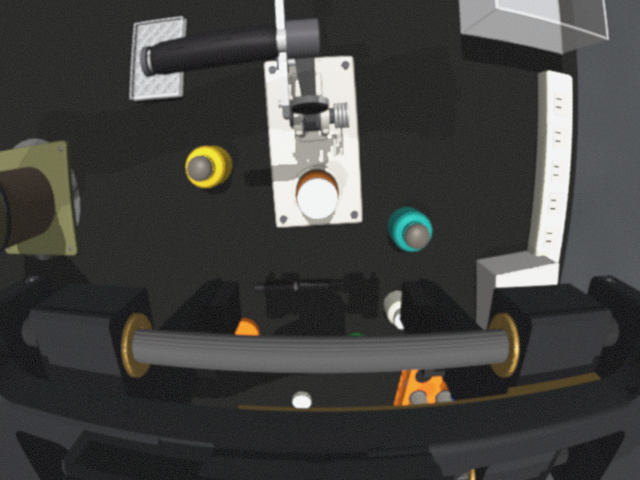

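View pics/s9.png

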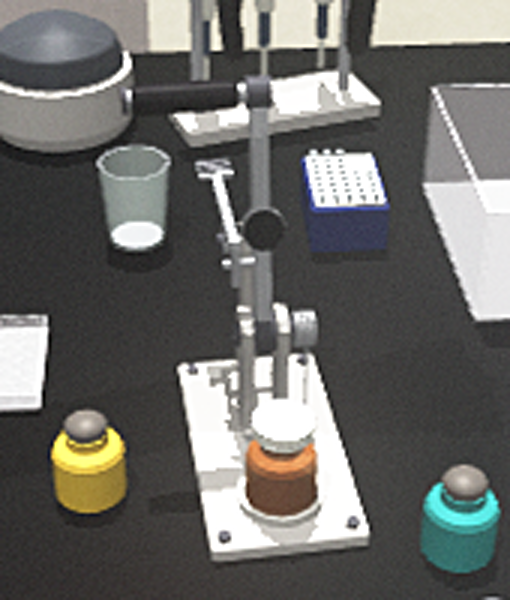

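Cap sits level on the stopper (side crop (285,420)); lever still up. Next I'll estimate how much the wrist and forearm clear the handle when pushing the tail.

```bash
python3 - <<'E'
from h import *
t=snap("top","t9");s=snap("side","s9f")
# earlier pose TCP (.505,-.272,.16): wrist ball px
print(tri(t,(467,255),s,(335,210)), tri(t,(492,388),s,(225,5)))
E
```

```text
(array([ 0.50774605, -0.28183303,  0.46558876]), np.float64(0.014451203077435052)) (array([ 0.34445036, -0.21953533,  0.72323752]), np.float64(0.0833949269906684))
```

View pics/s9f.png

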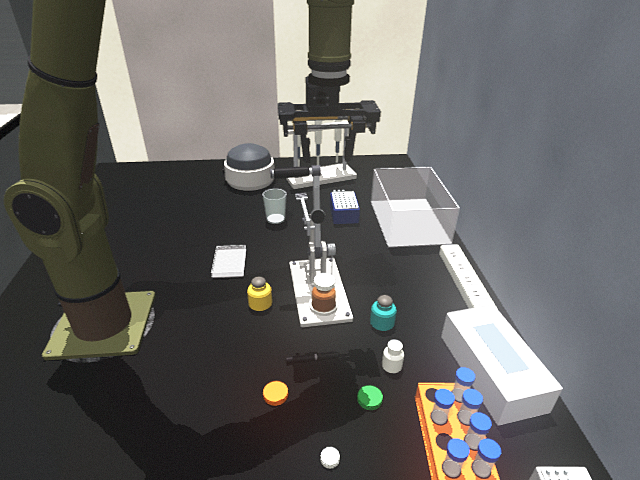

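Wrist centre is ~0.30 m above the TCP, so the forearm clears the handle (top 0.335). Move over the tail, closing the fingers.

{"method": "carry_out", "body": {"commands": [[[0,0,0,2.5,-0.4,-1,3],[0,0,0,5.5,-1,-1.5,0],[0,0,0,8.5,-1.5,-2,0],[0,0,0,11.5,-2,-2,0],[0,0,0,14.5,-2.5,-2,0],[0,0,0,17.5,-3.1,-2,0],[0,0,0,20,-3.6,-1.5,0],[0.009,-0.003,0.003,22,-3.9,-1,0],[0.009,-0.003,0.003,23.4,-4.05,-0.5,0],[0.009,-0.003,0.003,23.4,-4.05,0,0]]]}}

```text
clock: 9.18
tool_pos: [0.4924, 0.2403, 0.4141]
eef_rot: [0.705, 0.709, -0.005, -0.005]
contact_force: [-1.0, 1.5, 0.7]
opening: 0.058
```

```bash
python3 - <<'E'
from h import *
d=snap("wrist","w10");st();print(plan((.497,.238,.225),0));print(r.get_state()["q"].round(2))
E
```

```text
t 9.23 pos [0.4929 0.2375 0.4132] F [-0.62 -0.9  -1.62] op 2.2
(array([-0.014,  0.004,  0.004]), array([ 0.11,  0.68, 18.82]))
[-0.2   0.46 -0.53  1.52  0.23  1.24 -0.77]
```

View pics/w10.png

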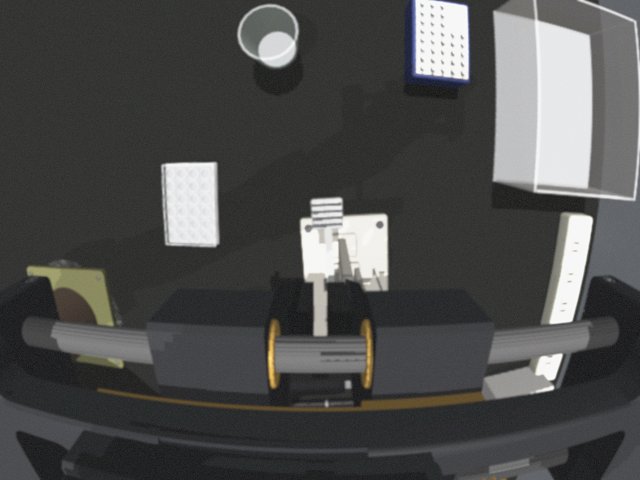

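Tail plate is at (327,212) in the wrist view; locate it and plan.

```bash
python3 - <<'E'
from h import *
d=snap("wrist");st();print(d["xyz"])
for p in((327,212),(320,197),(320,228)):print(wonz(d,*p,.205))
E
```

```text
t 9.28 pos [0.4937 0.236  0.4139] F [ 0.21 -0.21  0.63] op 0.4
[0.49611102 0.30343734 0.54966934]
[0.49841968 0.23794462 0.205     ]
[0.4917679  0.25221466 0.205     ]
[0.49187217 0.22238943 0.205     ]
```

```bash
python3 - <<'E'
from h import *
st();print(plan((.497,.239,.228),0))
E
```

```text
t 9.28 pos [0.4937 0.236  0.4139] F [ 0.21 -0.21  0.63] op 0.4
(array([-0.013,  0.004,  0.001]), array([ 0.38,  0.58, 18.59]))
```

{"method": "carry_out", "body": {"commands": [[[-0.006,0.002,0,0.2,0.3,2.5,0],[-0.012,0.004,0,0.4,0.6,5.5,0],[-0.012,0.004,0,0.4,0.6,8.5,0],[-0.012,0.004,0,0.4,0.6,11.5,0],[-0.012,0.004,0,0.4,0.6,14.5,0],[-0.012,0.004,0,0.4,0.6,16.5,0],[-0.012,0.004,0,0.4,0.6,17.8,0],[-0.012,0.004,0,0.4,0.6,18.5,0],[-0.012,0.004,0,0.4,0.6,18.6,0],[-0.012,0.004,0,0.4,0.6,18.6,0]]]}}

```text
clock: 10.12
tool_pos: [0.4993, 0.2399, 0.2303]
eef_rot: [0.708, 0.707, 0.002, 0.0]
contact_force: [0.3, 0.1, 0.6]
opening: 0.003
```

```bash
python3 - <<'E'
from h import *
d=snap("wrist","w11");t=snap("side","s11");st();print(plan((.497,.239,.157),0))
E
```

```text
t 10.22 pos [0.4997 0.2408 0.2312] F [-0.58 -0.04  0.91] op 0.1
(array([ 0.005, -0.004, -0.001]), array([-0.21, -0.3 ,  7.42]))
```

View pics/w11.png

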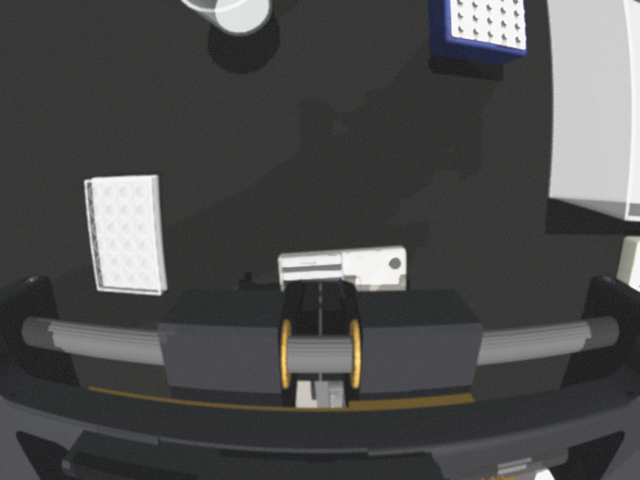

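View pics/s11.png

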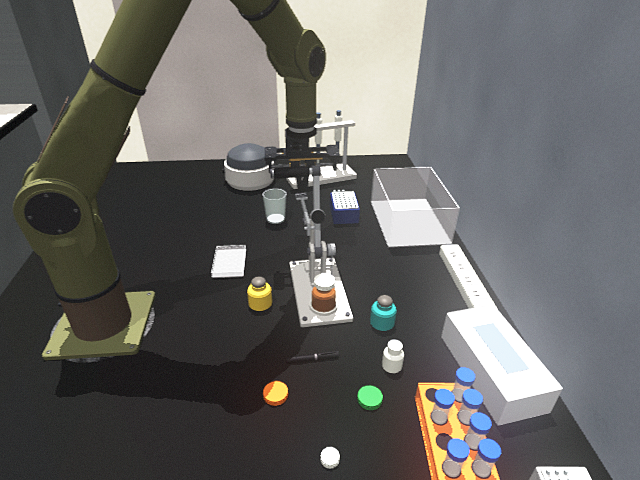

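Tail visible just in front of the closed fingers at (312,268). Push it down ~56 mm plus a little.

{"method": "carry_out", "body": {"commands": [[[0,0,0,-0.1,-0.2,0.8,0],[0,0,0,-0.2,-0.3,1.6,0],[0,0,0,-0.2,-0.3,2.4,0],[0,0,0,-0.2,-0.3,3.2,0],[0,0,0,-0.2,-0.3,4,0],[0,0,0,-0.2,-0.3,4.8,0],[0,0,0,-0.2,-0.3,5.6,0],[0,0,0,-0.2,-0.3,6.2,0],[0,0,0,-0.2,-0.3,6.6,0],[0,0,0,-0.2,-0.3,6.6,0]]]}}

```text
clock: 11.05
tool_pos: [0.4961, 0.2384, 0.1634]
eef_rot: [0.707, 0.707, 0.001, 0.0]
contact_force: [0.4, -0.0, 2.3]
opening: 0.007
```

```bash
python3 - <<'E'
from h import *
d=snap("wrist","w12");t=snap("side","s12");st();print(plan((.497,.239,.157),0))
E
```

```text
t 11.15 pos [0.496  0.2385 0.1638] F [0.37 0.2  0.17] op 0.6
(array([ 0.002, -0.002, -0.   ]), array([0.05, 0.1 , 0.68]))
```

View pics/w12.png

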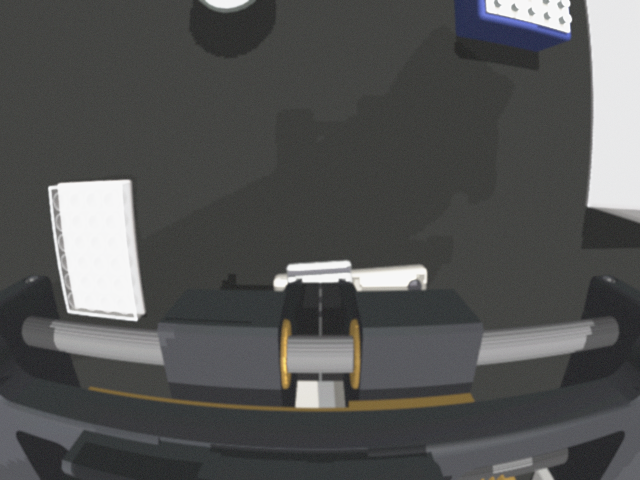

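Tail is tilting under the fingers at (320,268). Continue until the force rises at its stop.

{"method": "carry_out", "body": {"commands": [[[0,0,0,0,0,0.4,0],[0,0,0,0,0,0.7,0],[0,0,0,0,0,0.9,0],[0,0,0,0,0,1.0,0],[0,0,0,0,0,1.0,0]]]}}

```text
clock: 11.57
tool_pos: [0.4976, 0.2419, 0.1589]
eef_rot: [0.707, 0.707, 0.006, 0.001]
contact_force: [-6.9, 0.1, 35.6]
opening: 0.01
```

```bash
python3 - <<'E'
from h import *
st()
E
```

```text
t 11.57 pos [0.4976 0.2419 0.1589] F [-6.91  0.06 35.63] op 0.8
```

Hard stop at 35.6 N, so the catch is fully down. Retreat up.

{"method": "carry_out", "body": {"commands": [[[0,0,0,0,0,-2,0],[0,0,0,0,0,-5,0],[0,0,0,0,0,-9,0],[0,0,0,0,0,-13,0],[0,0,0,0,0,-17,2],[0,0,0,0,0,-21,4],[0,0,0,0,0,-25,5],[0,0,0,0,0,-28,6],[0,0,0,0,0,-28,6],[0,0,0,0,0,-28,6]]]}}

```text
clock: 12.4
tool_pos: [0.4957, 0.2382, 0.4354]
eef_rot: [0.707, 0.707, 0.003, 0.001]
contact_force: [0.4, 0.3, 0.3]
opening: 0.432
```

```bash
python3 - <<'E'
from h import *
d=snap("wrist","w13");t=snap("side","s13");st();print(r.get_state()["q"].round(2));print(plan((.470,.136,.43),-86))
im=t["pixels"][:,:,::-1];cv2.imwrite("pics/s13c.png",cv2.resize(im[150:330,230:400],None,fx=3.3,fy=3.3,interpolation=cv2.INTER_CUBIC))
E
```

```text
t 12.5 pos [0.4948 0.2373 0.4327] F [-0.63 -0.42 -0.29] op 46.6
[-0.2   0.44 -0.54  1.49  0.23  1.28 -0.77]
(array([ 0.0e+00, -1.0e-03,  1.5e+00]), array([-10.13,  -2.47,   0.26]))
```

View pics/w13.png

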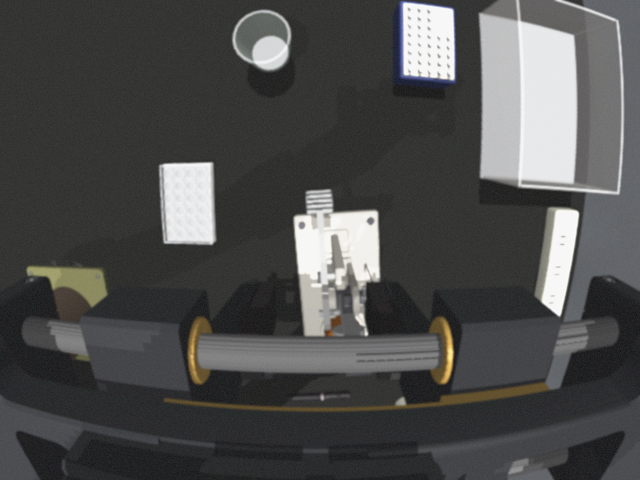

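View pics/s13c.png

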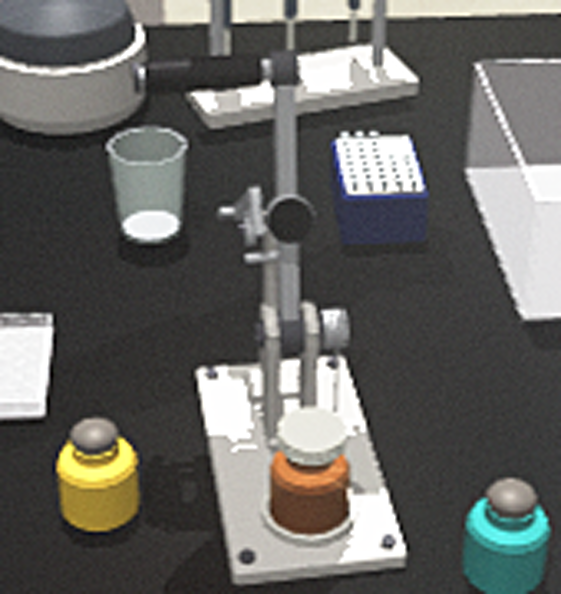

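Side crop shows the catch flipped (nose raised at (255,205), tail no longer visible at the top) and the cap still seated at (312,435). Turn the jaws across the handle while moving above it.

{"method": "carry_out", "body": {"commands": [[[0,0,0.11,-1,-0.2,-1,6],[0,0,0.22,-2,-0.5,-1,6],[0,0,0.33,-3,-0.7,-1,6],[0,0,0.44,-4,-1,-1,6],[0,0,0.55,-5,-1.2,-1,6],[0,0,0.66,-6,-1.5,-1,6],[0,0,0.77,-7,-1.7,-1,6],[0,0,0.88,-8,-2,-1,6],[0,0,0.99,-9,-2.2,-1,6],[0,0,1.1,-10,-2.4,-1,6]]]}}

```text
clock: 13.33
tool_pos: [0.4703, 0.1371, 0.4417]
eef_rot: [0.973, 0.23, -0.0, -0.001]
contact_force: [-1.2, 0.8, -0.1]
opening: 0.686
```

```bash
python3 - <<'E'
from h import *
st();print(r.get_state()["q"].round(2));print(plan((.470,.136,.43),-86))
E
```

```text
t 13.33 pos [0.4703 0.1371 0.4417] F [-1.21  0.82 -0.07] op 60.4
[-0.18  0.31 -0.28  1.63  0.09  1.21 -1.58]
(array([-0.001,  0.001,  0.395]), array([-0.07,  0.09,  1.17]))
```

{"method": "carry_out", "body": {"commands": [[[0,0,0.1,0,0,0,6],[0,0,0.2,0,0,0.5,6],[0,0,0.3,0,0,1,6],[0,0,0.39,0,0.1,1,6],[0,0,0.395,0,0.1,1,6],[0,0,0.395,0,0.1,1,6]]]}}

```text
clock: 13.83
tool_pos: [0.4711, 0.137, 0.4324]
eef_rot: [0.999, 0.039, 0.0, -0.001]
contact_force: [1.2, 0.5, 0.4]
opening: 0.68
```

```bash
python3 - <<'E'
from h import *
d=snap("wrist","w14");t=snap("side","s14");st();print(plan((.470,.136,.312),-86));print(d["xyz"])
E
```

```text
t 13.93 pos [0.4715 0.1374 0.4331] F [ 1.15  0.02 -0.03] op 59.9
(array([-0.002, -0.002,  0.008]), array([-0.18,  0.15, 12.11]))
[0.53838916 0.14141964 0.56908723]
```

View pics/w14.png

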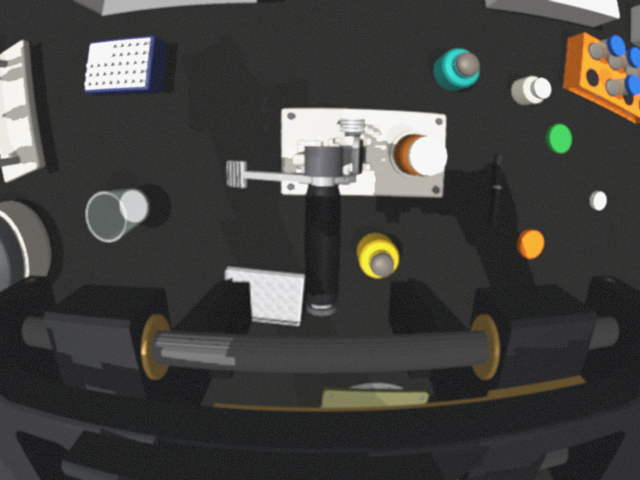

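View pics/s14.png

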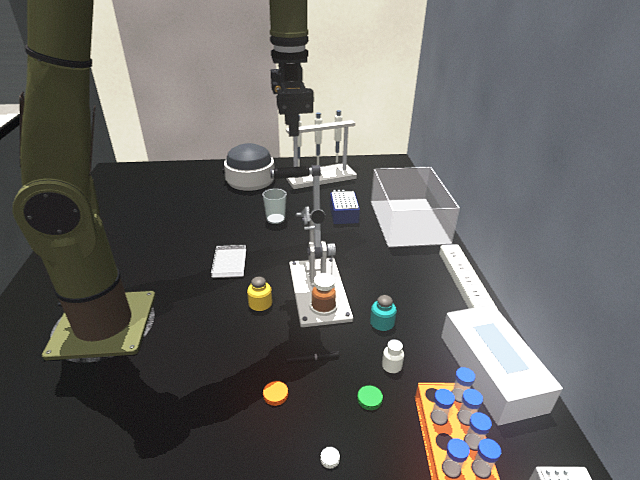

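Handle runs from (322,185) to (320,308) in the wrist view, aligned with the jaw centre. Check its middle and descend.

```bash
python3 - <<'E'
from h import *
d=snap("wrist")
for p in((323,188),(321,300)):print(wonz(d,*p,.322))
st();print(plan((.470,.136,.311),-86))
E
```

```text
[0.50958188 0.13773268 0.322     ]
[0.42865183 0.13271407 0.322     ]
t 13.98 pos [0.4716 0.1374 0.4333] F [-0.32 -0.17 -0.63] op 60.0
(array([-0.002, -0.002,  0.008]), array([-0.2 ,  0.15, 12.23]))
```

{"method": "carry_out", "body": {"commands": [[[0,0,0.008,-0.2,0.2,2.5,6],[0,0,0.008,-0.2,0.2,5,6],[0,0,0.008,-0.2,0.2,7.5,6],[0,0,0.008,-0.2,0.2,9.5,6],[0,0,0.008,-0.2,0.2,11,6],[0,0,0.008,-0.2,0.2,12,6],[0,0,0.008,-0.2,0.2,12.2,6],[0,0,0.008,-0.2,0.2,12.2,6],[0,0,0.008,-0.2,0.2,12.2,5]]], "force": 15}}

```text
clock: 14.73
tool_pos: [0.4707, 0.1358, 0.3123]
eef_rot: [0.999, 0.034, 0.002, -0.002]
contact_force: [-0.7, 0.9, 0.3]
opening: 0.627
```

{"method": "carry_out", "body": {"commands": [[[0,0,0,0,0,0,4],[0,0,0,0,0,0,3],[0,0,0,0,0,0,2],[0,0,0,0,0,0,1.5],[0,0,0,0,0,0,1.5],[0,0,0,0,0,0,1.5]]]}}

```text
clock: 15.23
tool_pos: [0.4704, 0.1357, 0.3121]
eef_rot: [0.999, 0.034, 0.002, -0.001]
contact_force: [1.1, -0.0, 2.3]
opening: 0.273
```

```bash
python3 - <<'E'
from h import *
t=snap("side","s15");snap("wrist","w15");st();print(plan((.470,.136,.311),-86));print(r.get_state()["q"].round(2))
im=t["pixels"][:,:,::-1];cv2.imwrite("pics/s15c.png",cv2.resize(im[100:330,230:400],None,fx=2.6,fy=2.6,interpolation=cv2.INTER_CUBIC))
E
```

```text
t 15.33 pos [0.4704 0.1357 0.3121] F [-0.67  0.35  1.89] op 24.3
(array([-0.003, -0.004, -0.002]), array([-0.04, -0.03,  0.11]))
[-0.25  0.42 -0.19  1.88  0.1   0.84 -1.99]
```

View pics/s15c.png

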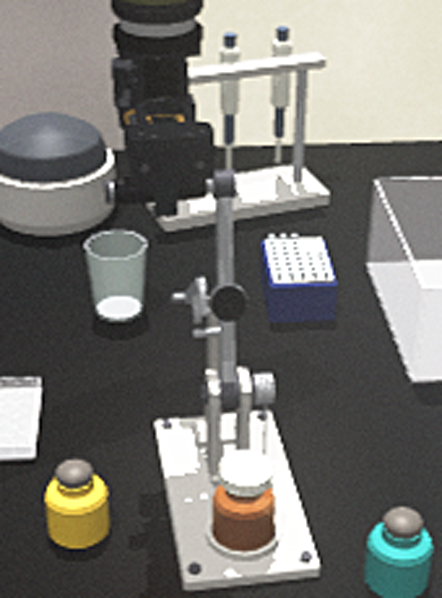

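Handle is gripped (opening 24.3 mm, matching the 25 mm bar). Compute the arc in tool axes.

```bash
python3 - <<'E'
import numpy as np
for t in np.arange(0,1.8,.0875):
    print(round(t,3),round(21*(np.sin(.1745)-np.sin(.1745-t)),2),round(21*(np.cos(.1745)-np.cos(.1745-t)),2))
E
```

```text
0.0 0.0 0.0
0.088 1.82 -0.24
0.175 3.66 -0.32
0.262 5.49 -0.24
0.35 7.31 0.0
0.438 9.11 0.4
0.525 10.86 0.96
0.612 12.55 1.66
0.7 14.18 2.51
0.788 15.73 3.5
0.875 17.18 4.63
0.962 18.53 5.87
1.05 19.77 7.23
1.138 20.89 8.69
1.225 21.87 10.24
1.312 22.71 11.87
1.4 23.41 13.57
1.487 23.95 15.33
1.575 24.34 17.12
1.662 24.57 18.94
1.75 24.65 20.78
```

{"method": "carry_out", "body": {"commands": [[[0,0,0,0,0.9,-0.15,1.5],[0,0,0,0,1.8,-0.24,1.5],[0,0,0,0,3.6,-0.32,1.5],[0,0,0,0,5.5,-0.24,1.5],[0,0,0,0,7.3,0,1.5],[0,0,0,0,9.1,0.4,1.5],[0,0,0,0,10.9,0.95,1.5],[0,0,0,0,12.55,1.65,1.5],[0,0,0,0,14.2,2.5,1.5],[0,0,0,0,14.2,2.5,1.5]]], "force": 25}}

```text
clock: 16.17
tool_pos: [0.4801, -0.0091, 0.285]
eef_rot: [1.0, 0.032, 0.001, -0.001]
contact_force: [2.7, 2.0, 0.1]
opening: 0.269
```

```bash
python3 - <<'E'
from h import *
t=snap("side","s16");st();print(r.get_state()["q"].round(2))
im=t["pixels"][:,:,::-1];cv2.imwrite("pics/s16c.png",cv2.resize(im[100:330,230:400],None,fx=2.6,fy=2.6,interpolation=cv2.INTER_CUBIC))
s=r.get_state();O=np.array([.5333,.0436]);a=np.array([-.0683,.9977]);p=s["tool_pos"];ly=(p[:2]-O)@a-.06;lz=p[2]+.011-.115
print("radius",np.hypot(ly,lz),"theta",.1745-np.arctan2(ly,lz)); print(plan(p,-86))
E
```

```text
t 16.22 pos [ 0.48   -0.0078  0.2858] F [0.78 1.49 0.52] op 23.8
[ 0.04  0.45 -0.17  1.94  0.1   0.76 -1.7 ]
radius 0.21126157779267982 theta 0.7091794270657557
(array([-0.003, -0.003, -0.005]), array([0., 0., 0.]))
```

View pics/s16c.png

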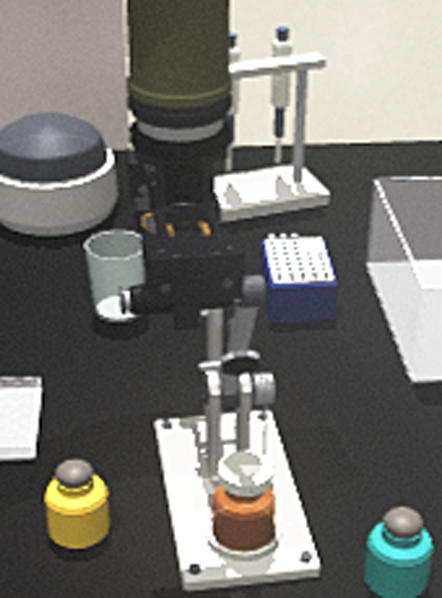

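Lever follows, radius 0.211 m and θ≈0.71 both consistent; cap still level at crop (245,470). Continue.

{"method": "carry_out", "body": {"commands": [[[0,0,0,0,0.8,0.45,1.5],[0,0,0,0,1.55,1,1.5],[0,0,0,0,3,2.1,1.5],[0,0,0,0,4.35,3.35,1.5],[0,0,0,0,5.6,4.7,1.5],[0,0,0,0,6.7,6.2,1.5],[0,0,0,0,7.7,7.7,1.5],[0,0,0,0,8.5,9.35,1.5],[0,0,0,0,9.2,11.05,1.5],[0,0,0,0,9.2,11.05,1.5]]], "force": 40}}

```text
clock: 17.05
tool_pos: [0.4861, -0.0989, 0.1735]
eef_rot: [0.999, 0.033, 0.001, -0.001]
contact_force: [1.6, -0.0, 1.5]
opening: 0.271
```

```bash
python3 - <<'E'
from h import *
t=snap("side","s17");st();print(r.get_state()["q"].round(2))
im=t["pixels"][:,:,::-1];cv2.imwrite("pics/s17c.png",cv2.resize(im[140:370,230:400],None,fx=2.6,fy=2.6,interpolation=cv2.INTER_CUBIC))
s=r.get_state();O=np.array([.5333,.0436]);a=np.array([-.0683,.9977]);p=s["tool_pos"];ly=(p[:2]-O)@a-.06;lz=p[2]+.011-.115
print("radius",np.hypot(ly,lz),"theta",.1745-np.arctan2(ly,lz)); print(plan(p,-86))
E
```

```text
t 17.1 pos [ 0.4861 -0.0984  0.1748] F [-0.86 -0.15  0.81] op 23.8
[ 0.2   0.64 -0.14  2.02  0.17  0.49 -1.57]
radius 0.2107170274882476 theta 1.4026184911611406
(array([-0.002, -0.001, -0.003]), array([0., 0., 0.]))
```

View pics/s17c.png

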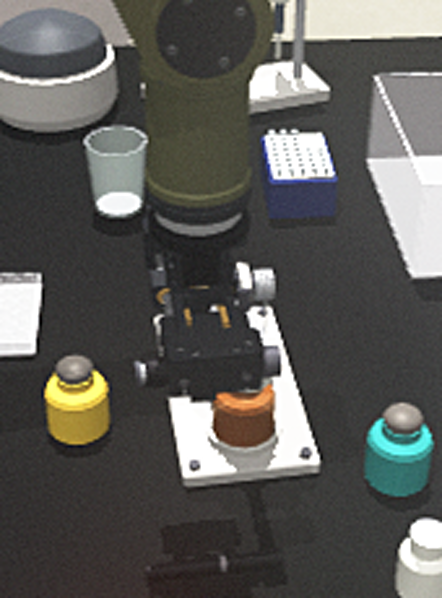

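θ≈1.40. Go slowly to the stop.

{"method": "carry_out", "body": {"commands": [[[0,0,0,0,0.3,0.9,1.5],[0,0,0,0,0.55,1.8,1.5],[0,0,0,0,0.8,2.7,1.5],[0,0,0,0,0.95,3.6,1.5],[0,0,0,0,1.05,4.5,1.5],[0,0,0,0,1.15,5.3,1.5],[0,0,0,0,1.2,6,1.5],[0,0,0,0,1.2,6.5,1.5],[0,0,0,0,1.2,7,1.5],[0,0,0,0,1.2,7,1.5]]], "force": 50}}

```text
clock: 17.93
tool_pos: [0.487, -0.1102, 0.1055]
eef_rot: [0.999, 0.033, 0.001, -0.001]
contact_force: [-3.5, -4.5, 7.3]
opening: 0.264
```

```bash
cat >> h.py <<'E'
def lev():
    s=r.get_state();O=np.array([.5333,.0436]);a=np.array([-.0683,.9977]);p=s["tool_pos"];ly=(p[:2]-O)@a-.06;lz=p[2]+.011-.115
    print("radius",np.hypot(ly,lz),"theta",.1745-np.arctan2(ly,lz))
E
python3 - <<'E'
from h import *
st();lev()
E
```

```text
t 17.93 pos [ 0.487  -0.1102  0.1055] F [-3.48 -4.53  7.29] op 23.2
radius 0.21029907934883996 theta 1.738392488817341
```

Near the stop (7 N). Press 3 mm further and hold.

{"method": "carry_out", "body": {"commands": [[[0,0,0,0,0,0.15,1.5],[0,0,0,0,0,0.3,1.5],[0,0,0,0,0,0.3,1.5],[0,0,0,0,0,0.3,1.5],[0,0,0,0,0,0.3,1.5]]]}}

```text
clock: 18.35
tool_pos: [0.4871, -0.1102, 0.1049]
eef_rot: [0.999, 0.033, 0.002, -0.0]
contact_force: [-7.1, -2.2, 28.9]
opening: 0.262
```

```bash
python3 - <<'E'
from h import *
st();lev();t=snap("side","s18");snap("wrist","w18");st();lev()
im=t["pixels"][:,:,::-1];cv2.imwrite("pics/s18c.png",cv2.resize(im[200:370,230:400],None,fx=3.4,fy=3.4,interpolation=cv2.INTER_CUBIC))
E
```

```text
t 18.35 pos [ 0.4871 -0.1102  0.1049] F [-7.06 -2.18 28.93] op 23.1
radius 0.2102911430159571 theta 1.741238106222351
t 18.45 pos [ 0.4871 -0.1102  0.1049] F [-7.72 -2.16 28.71] op 23.2
radius 0.21031008062955875 theta 1.741181178877453
```

View pics/s18c.png

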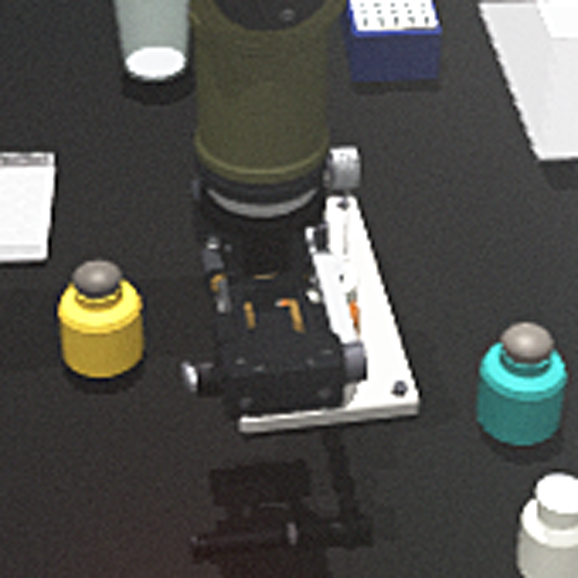

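View pics/w18.png

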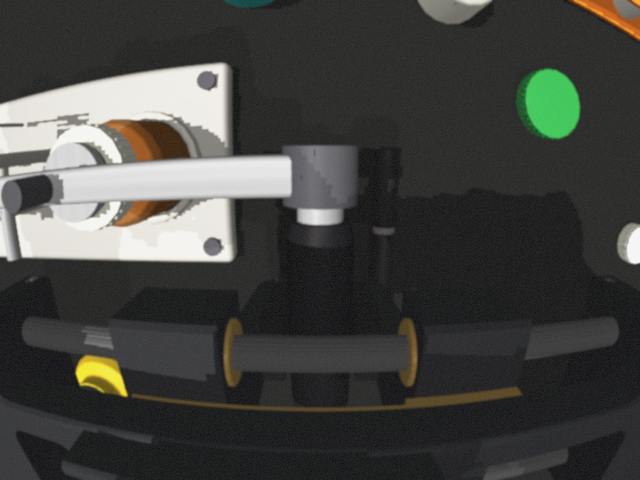

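Wrist view: lever level, handle at (320,270) in the jaws, foot at (85,180) on the white cap over the amber bottle; the marker (385,190) is undisturbed. Hold to check for drift.

{"method": "carry_out", "body": {"commands": [[[0,0,0,0,0,0,1.5],[0,0,0,0,0,0,1.5],[0,0,0,0,0,0,1.5],[0,0,0,0,0,0,1.5],[0,0,0,0,0,0,1.5],[0,0,0,0,0,0,1.5]]]}}

```text
clock: 18.95
tool_pos: [0.4871, -0.1102, 0.1049]
eef_rot: [0.999, 0.033, 0.002, -0.0]
contact_force: [-6.8, -3.3, 28.3]
opening: 0.262
```

```bash
python3 - <<'E'
from h import *
st();lev();print(r.finish_job())
E
```

```text
t 18.95 pos [ 0.4871 -0.1102  0.1049] F [-6.75 -3.26 28.28] op 23.0
radius 0.21030884786374895 theta 1.7412100166813138
the job is handed in; nothing more can be done
None
```

I carried out the whole sequence and handed the job in at 18.95 s, with the handle still held down at the stop. `finish_job` gives no verdict, so this rests on my own checks.

- **Cap:** I set the larger white cap on the amber bottle's stopper and let go. The pictures showed it resting level, with the catch still on and the lever up.
- **Catch:** I pushed the thumb tail down until it hit a hard stop at about 36 N. The side picture then showed the catch flipped and the cap still seated.
- **Lever:** I gripped the handle and pulled the lever over. The TCP position puts it at about 1.741 rad (stop 1.745), with about 28 N held and no drift over the last 0.5 s.
- **Last wrist picture:** the foot is on the cap and the bottle is still in its nest. The marker and the other things in view looked unmoved.

I could not measure the force between foot and cap directly. The top camera read about 2 mm low in x against the wrist camera and the arm, so I used the wrist and arm values for placing the cap.

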